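Clear the drying rack and slide the wet panel onto its rails

ROBOT

A 6-joint arm with a two-finger parallel gripper is mounted at the origin on the work surface. World frame = base frame: x ahead of the robot, y to its left, z up, the work surface at z = 0. Lengths are in m, angles in degrees, forces in N, time in s.
With the tool pointing down it reaches from about 0.4 to 0.825 m from the base axis. Payload 7 kg.
Tool frame: the origin (TCP) lies on the centre line of the jaws, within the pads' length; the fingertips stand 19 mm ahead of it and the grasp point (between the pads) is the TCP; z points along the fingers, y is the line along which they close (so a half turn about z gives the same grasp; the last joint's range is limited). The gripper opens to 88 mm and grips with 3 to 60 N. Pads are 19 mm wide; open, the fingers measure 130 mm over their backs; the gripper's body (78 mm by 193 mm) begins 47 mm behind the grasp point.
Start: joints at [-48.008, 20.546, 0.682, 0, -70.136, -16.507], TCP at [0.29, -0.609, 0.246] pointing down, gripper open.
Joint ranges: [-176.03, 176.03], [-82.01, 121.73], [-58.28, 71.71], [-173.87, 95.51], [-174.79, -0.11], [-173.66, 173.66]. Speed limits (degrees/s): [136.94, 136.94, 172.46, 180, 180, 180].

INTERFACE

Orientations are given as [roll, pitch, yaw] about the fixed x, y, z axes, in that order (R = Rz(yaw) Ry(pitch) Rx(roll)).
In Python, from plant import ctrl gives the robot as it stands.
- The arm moves only by the tool move_arm, never from a script. Its argument "motion" is a list of rows, each a list of 3 entries, a list of its own where there are three numbers: the shift along the tool's x, y, z in mm, then the turn, a rotation vector about the tool's x, y, z in degrees, then the closure, from 0 (fully open) to 1 (shut). A call has 1 to 10 rows; each row is the pose to reach, as a shift and turn from the pose commanded when the call began, along the tool's axes at that moment; what a row does not reach only later rows make up. A row lasts 1/12 s, in which the tool goes at most 41.7 mm and 7.16 degrees, less where a joint would pass 70% of its speed; a pose out of reach is approached as far as the arm can. A call with a gripper value outside its range is refused whole. The fingers move at their own pace and stop on an object; the grip force is fixed at half the most. Time passes only in rows, so rows that repeat a pose let the fingers close. It gives the time, the measured TCP pose, the force, the opening and the grip force at its end, in the units of the state.
- ctrl.get_obs(): the state, without advancing time (a new reading comes with each control period).
- ctrl.snapshot(name): name is "side" or "top" or "wrist"; returns a dict with "color" (480x640x3 uint8, blue, green, red), "camera_matrix" (3x3 intrinsics, pixels), "cam_to_world" (4x4, takes a point from camera to world coordinates). Camera axes: x right, y up, looking along -z (the intrinsics and any distortion apply to the point x, -y, -z); pixel columns grow to the right and rows downward; lengths in m; the calibration is good to about 2 mm. A picture is of the moment at which its call begins. There is no depth.
- ctrl.close_job(): hands the job in; it is judged then, once.
The state is a dict: "clock": time; "joint_pos": joint angles; "qvel": joint speeds; "tau": joint torques, N m; "tool_pos": TCP position; "orientation": TCP orientation; "force": force on the tool from outside, world axes, zero at the start; "moment": the same for the moment, N m; "opening": finger opening in m; "gripper_force": force on a finger pad.
Only numpy, scipy, OpenCV 4.12 (cv2) and the standard library are available. Lean on these libraries where they do the work, as an engineer would, in place of code of your own. Each camera call takes 0.05 s, during which the arm holds its last target. There are 200 camera calls.

TASK

Clear the drying rack: put the paintbrush lying across its rails flat into the long brush tray, and the paint tube into the square tub. Then slide the freshly painted panel off the block onto the two rails until it rests against the end stop, centred across the rails and square with them. The paint is wet: push the panel only by its wooden edges, never touch the painted face, lift it or tip it, and leave everything else where it stands.

Things in the scene. Friction and masses are not known exactly. Their poses are not given: they have to be found in the camera images.
- stand: Fixed painting stand, 355 mm long along its y; origin at table height. y = -175 to -15 mm: plywood block 150 mm wide (x), top 61.5 mm high. y = -15 to +180 mm: drying rack, two dark rails along y, each 12 mm wide, 12 mm thick, centred at x = -35 and +35 mm, tops 60 mm high, open between (a board 6 mm high far below). The panel goes along +y.
- rack_home (a point): Point on the stand at x = 0, y = +100 mm, height 60 mm, axes as the stand: where the centre of the panel's underside is when it lies centred on the rails against the end stop (a bar across the rails' far end, 110 mm wide, 14 mm thick, face at stand y = +165 mm, top 75 mm high).
- panel: Loose wooden painting panel, square, 130 x 130 mm, 20 mm thick, about 240 g, lying on the block, shifted and turned a little. Origin: centre of the underside; x and y along its sides, within 0.3 rad of the stand's x and y; z up. Its four wooden side faces are what may be pushed.
- paint: The wet painted face on top of the panel, 112 x 112 mm, 3 mm high, set in 9 mm from the panel's edges (top 23 mm above the panel's underside). Origin: centre of its underside. Not to be touched.
- brush: Flat paintbrush, 190 mm long along its x, 45 g, lying across the rails. Origin: underside, mid-length, close to its centre of mass. Wooden handle from x = -95 to +25 mm, 11 mm wide (y), 10 mm high; steel ferrule 22 mm wide from +25 to +55 mm; bristles 24 mm wide from +55 to +95 mm.
- tube: Metal paint tube, 80 g, lying across the rails. Origin: underside, middle of the barrel. Barrel 86 mm long (x), 32 mm wide (y), 26 mm high with rounded sides; flat crimped end to x = -54 mm (38 mm wide); black cap to x = +64 mm. It and the brush may lie in either order along the rails, about 76 mm apart.
- tray: Fixed long wooden brush tray, 250 (x) x 92 (y) mm, walls 30 mm high and 4 mm thick, floor 4 mm. Origin: centre of its underside on the table. It may stand at the left or the right.
- tub: Fixed square grey tub, 150 x 150 mm, walls 45 mm high and 4 mm thick, floor 4 mm. Origin: centre of its underside on the table. It stands on the side the tray does not.
- tape: Bystander: roll of masking tape lying flat, 90 mm across, 24 mm high. Origin: centre of underside.
- acrylic: Bystander: small white paint bottle, 40 mm across, 85 mm high. Origin: centre of underside.
- glue: Bystander: yellow glue bottle, 60 mm across, 130 mm high. Origin: centre of underside.
- jar: Bystander: glass jar, 66 mm across, 80 mm high. Origin: centre of underside.
- knife: Bystander: palette knife lying flat, 195 mm long along its x, 22 mm wide, 14 mm high. Origin: its underside, mid-length.

How it is judged (in metres and radians):
On the way, in this order (a step that is already met when the one before it is completed fails the run):
1. the brush lies in the tray and the tube in the tub, while the panel is still on the block (x of brush in the frame of tray between -0.04 and 0.04 m and y of brush in the frame of tray between -0.044 and 0.044 m and z of brush in the frame of tray between -0.002 and 0.025 m and x of tube in the frame of tub between -0.065 and 0.065 m and y of tube in the frame of tub between -0.065 and 0.065 m and z of tube in the frame of tub between -0.002 and 0.045 m and y of panel in the frame of stand below -0.06 m), for 0.2 s.
2. the panel lies on the two rails against the end stop (x of panel in the frame of rack_home between -0.015 and 0.015 m and y of panel in the frame of rack_home between -0.01 and 0.004 m and z of panel in the frame of rack_home between -0.004 and 0.004 m and angle between the x axis of panel and the x axis of rack_home, either way round below 0.12 rad and angle between panel's own z axis and vertical below 0.05 rad), for 0.2 s.
At the end, for the whole second after the job is handed in: Brush flat in the tray (centre within 40 mm along, 44 mm across, 25 mm up); tube in the tub (within 65 mm of its centre each way, 45 mm up); panel flat on both rails, within 15 mm of their centre line, 10 mm of the end stop and 0.12 rad of square; all at rest (all of step 2 and x of brush in the frame of tray between -0.04 and 0.04 m and y of brush in the frame of tray between -0.044 and 0.044 m and z of brush in the frame of tray between -0.002 and 0.025 m and x of tube in the frame of tub between -0.065 and 0.065 m and y of tube in the frame of tub between -0.065 and 0.065 m and z of tube in the frame of tub between -0.002 and 0.045 m and linear speed of each of brush, tube, panel below 0.02 m/s); the robot touches nothing.
It fails at once if the wet painted face is touched by the robot (contact force between paint and the fingers above 0.3 N or contact force between paint and the arm above 0.3 N).
It fails at once if the panel is lifted more than 12 mm above the block (height (world z) of panel above 0.0735 m).
It fails at once if the panel is tipped by more than 0.2 rad (angle between panel's own z axis and vertical above 0.2 rad).
It fails at once if a bystander is moved by more than 20 mm (distance of any of tape, acrylic, glue, jar, knife from where it was at the start of the episode above 0.02 m).
It also fails if it takes over 72 s, if anything falls off the work surface, if the arm or the gripper's body presses on something with over 40 N, if the wrist force passes 120 N, or if a joint passes its speed limit or range.

## Working session

There is one attempt and no reset: what is moved stays moved. The work goes in short steps, Python scripts to look and compute and a tool call to move; the robot and the scene stay as the last step left them, time stands still between calls to the robot, and variables do not carry over. Pictures are saved under pics/ and viewed, at most 10 in all, crops included, and the job is handed in when it is done.

Besides the shell and the picture viewer there is one more tool, called after ">>>" as name([rows], argument=value, ...), one row to a line, values as JSON. move_arm: Moves the arm, as the interface text tells. Its arguments: {"type":"object","properties":{"motion":{"type":"array"}},"required":["motion"]}

```bash
mkdir -p pics
cat > h.py <<'E'
import numpy as np, cv2
from plant import ctrl
def snap(n,f=None):
    s=ctrl.snapshot(n)
    if f: cv2.imwrite('pics/'+f,s['color'])
    return s
def ray(s,u,v):
    K=np.array(s['camera_matrix']);T=np.array(s['cam_to_world'])
    d=np.linalg.inv(K)@[u,v,1]; d=np.array([d[0],-d[1],-d[2]])
    return T[:3,3],T[:3,:3]@d
def plane(s,u,v,z):
    o,d=ray(s,u,v); return o+d*(z-o[2])/d[2]
def proj(s,p):
    K=np.array(s['camera_matrix']);T=np.array(s['cam_to_world'])
    c=T[:3,:3].T@(np.array(p)-T[:3,3]); q=K@[c[0],-c[1],-c[2]]; return q[:2]/q[2]
E
python3 - <<'E'
from h import *
for n in('top','side'):
    s=snap(n,n+'0.png'); print(n,{k:np.round(v,3).tolist() for k,v in s.items() if k!='color'})
print(ctrl.get_obs())
E
```

```text
top {'camera_matrix': [[464.703, 0.0, 324.951], [0.0, 464.703, 231.083], [0.0, 0.0, 1.0]], 'cam_to_world': [[-0.011, 0.987, -0.163, 0.402], [-1.0, -0.015, -0.018, 0.0], [-0.02, 0.163, 0.986, 0.995], [0.0, 0.0, 0.0, 1.0]]}
side {'camera_matrix': [[469.987, 0.0, 315.286], [0.0, 469.987, 248.997], [0.0, 0.0, 1.0]], 'cam_to_world': [[-0.928, 0.239, -0.287, 0.225], [-0.372, -0.552, 0.746, 0.887], [0.02, 0.799, 0.602, 0.805], [0.0, 0.0, 0.0, 1.0]]}
{'clock': 0.1, 'joint_pos': array([-4.80097082e+01,  2.05883494e+01,  6.37911474e-01, -1.53350310e-02,
       -7.01354603e+01, -1.65071420e+01]), 'qvel': array([-0.03998589, -0.19401079,  0.0683971 , -0.02150613, -0.08737728,
       -0.03921036]), 'tau': array([-1.09328197e-03, -5.84163702e+01,  2.93750900e+01,  7.01542899e+00,
        1.01918538e-02, -5.50750144e-05]), 'tool_pos': array([ 0.29020651, -0.60897629,  0.24470397]), 'orientation': array([ 1.79913546e+02, -1.05862216e-02, -1.54522064e+02]), 'force': array([-1.05345122, -0.22350769,  0.25437257]), 'moment': array([-0.00410258, -0.00379532, -0.03792123]), 'gripper_force': 0.0, 'opening': 0.08778417734554074}
```

View pics/top0.png

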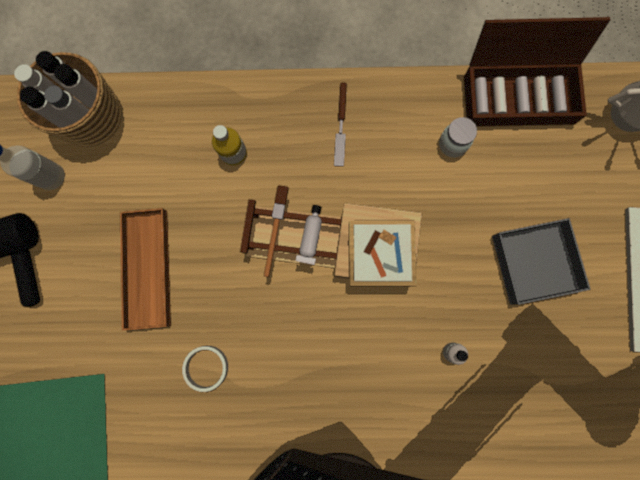

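View pics/side0.png

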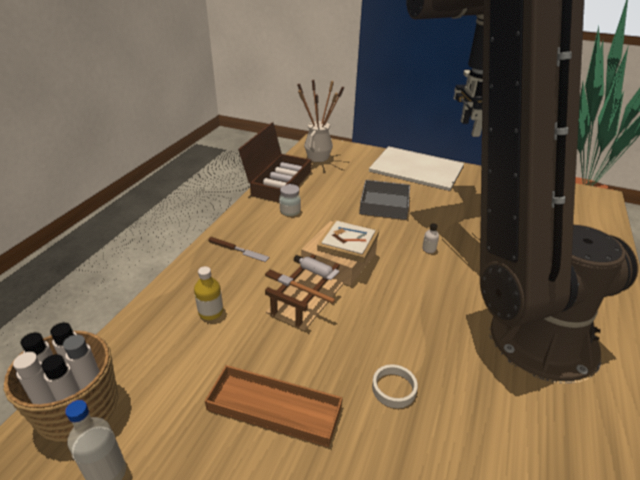

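The top view shows, in pixels:
- **Brush:** from (283,188), the bristles, to (267,276).
- **Tube:** from the cap at (316,208) to the crimp at (305,262).
- **Panel:** centre at about (382,252).
- **Stand:** end stop at about (249,227).
- **Containers:** tray at (146,269) and tub at (540,262).

The side view agrees. I'll crop in for exact pixels.

Run:
```python
import cv2
a=cv2.imread('pics/top0.png')[170:310,230:430]
cv2.imwrite('pics/crop0.png',cv2.resize(a,None,fx=4,fy=4,interpolation=cv2.INTER_CUBIC))
```

```text
(no output)
```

View pics/crop0.png

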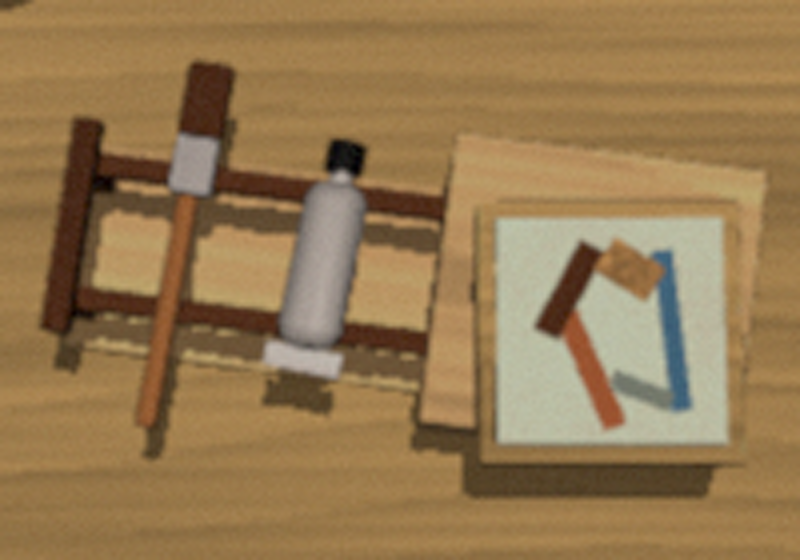

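The crop shows the following, in crop pixels:
- **Block top corners:** (457,135), (767,172), (420,425).
- **Stop top:** corners (75,118), (103,120), (70,330), (40,328).
- **Brush:** (213,66) to (146,427).
- **Tube:** cap at (347,141), crimp at (303,372).
- **Paint:** corners (496,218), (725,218), (730,445), (496,445).

I'll check these against the known sizes.

Run:
```python
from h import *
s=snap('top'); np.set_printoptions(precision=4,suppress=True)
c=lambda u,v,z: plane(s,u/4+230,v/4+170,z)[:2]
def ang(a,b): d=b-a; return np.degrees(np.arctan2(d[1],d[0])),np.linalg.norm(d)
A,B,C=c(457,135,.0615),c(767,172,.0615),c(420,425,.0615)
print('block',A,B,C,'y-axis',ang(B,A),'x-axis',ang(C,A))
S=[c(*p,.075) for p in((75,118),(103,120),(70,330),(40,328))]
print('stop',S,ang(S[3],S[0]),ang(S[2],S[1]))
y=(A-B)/np.linalg.norm(A-B);x=np.array([y[1],-y[0]])
o=(A+C)/2+.015*y; print('origin from block',o,'from stop',sum(S)/4-.172*y)
P=[c(*p,.0845) for p in((496,218),(725,218),(730,445),(496,445))]
Q=[c(*p,.0815) for p in((475,203),(742,200),(745,464),(481,466))]
for N,R in(('paint',P),('panel',Q)): print(N,sum(R)/4,[ang(R[(i+1)%4],R[i]) for i in range(4)], 'stand',(sum(R)/4-o)@x,(sum(R)/4-o)@y)
for N,p,q,z in(('brush',(213,66),(146,427),.066),('tube',(347,141),(303,372),.073)):
  a,b=c(*p,z),c(*q,z); print(N,a,b,(a+b)/2,ang(b,a))
for N,L,z in(('tray',((121,212),(163,209),(170,328),(124,330)),.03),('tub',((492,234),(570,219),(589,292),(511,306)),.045)):
  R=[plane(s,*p,z)[:2] for p in L]; print(N,sum(R)/4,[ang(R[(i+1)%4],R[i]) for i in range(4)])
for N,u,v in(('tape',205,369),('acr',457,354),('glue',222,133),('jar',461,132)): print(N,plane(s,u,v,.05 if N!='tape' else .02))
```

```text
block [ 0.6126 -0.0227] [ 0.5908 -0.1803] [ 0.4643 -0.0014] y-axis (np.float64(82.10846045285017), np.float64(0.159120049717289)) x-axis (np.float64(-8.143385363462613), np.float64(0.14977407194535275))
stop [array([0.6215, 0.1718]), array([0.6203, 0.1575]), array([0.513 , 0.1726]), array([0.5142, 0.1877])] (np.float64(-8.429975459247334), np.float64(0.10848750421059455)) (np.float64(-8.042179756732903), np.float64(0.10831910350184384))
origin from block [0.5405 0.0028] from stop [0.5436 0.002 ]
paint [ 0.508  -0.0962] [(np.float64(89.13325779658906), np.float64(0.11336894825426486)), (np.float64(-1.144002637318379), np.float64(0.11202843844261606)), (np.float64(-90.72221612546849), np.float64(0.11355670468888135)), (np.float64(178.76110955812808), np.float64(0.11231593741175727))] stand -0.018653967443111433 -0.10253659051582079
panel [ 0.5077 -0.096 ] [(np.float64(89.77885953563721), np.float64(0.13285013019305658)), (np.float64(-1.8288751258325595), np.float64(0.1307069833360418)), (np.float64(-90.27734496950556), np.float64(0.1283374786910488)), (np.float64(-179.8500050225841), n
[... 308 characters left out ...]
6286886))
tray [0.4877 0.397 ] [(np.float64(93.2532552746814), np.float64(0.09031540617992262)), (np.float64(5.908799233998803), np.float64(0.2507195752054287)), (np.float64(-88.1792858011269), np.float64(0.09485168234973712)), (np.float64(-175.10518674585367), np.float64(0.24818089938357732))]
tub [ 0.4884 -0.4187] [(np.float64(100.13803938220707), np.float64(0.16408385344834284)), (np.float64(8.878959757968671), np.float64(0.1511394659788706)), (np.float64(-80.64813630614009), np.float64(0.15935724734967635)), (np.float64(-169.3154103937487), np.float64(0.14892322140377262))]
tape [0.282  0.2661 0.02  ]
acr [ 0.3098 -0.2387  0.05  ]
glue [0.7747 0.2363 0.05  ]
jar [ 0.767  -0.2734  0.05  ]
```

```bash
cat > go.py <<'E'
import sys; from h import *
x,y,z,psi=map(float,sys.argv[1:5]); o=ctrl.get_obs(); p=o['tool_pos']; r=o['orientation']; q=np.radians(r[2])
d=np.array([x,y,z])-p; c,s=np.cos(q),np.sin(q)
t=(psi-r[2]+180)%360-180
print(np.round(o['clock'],2),'pos',np.round(p,4),'rpy',np.round(r,1),'open',round(o['opening'],4),'gf',o['gripper_force'],'F',np.round(o['force'],1))
print('shift mm',np.round(1e3*np.array([d[0]*c+d[1]*s,d[0]*s-d[1]*c,-d[2]]),1),'turn z',round(-t,1),'rows',np.linalg.norm(d)/.0417,abs(t)/7.16)
E
python3 go.py .557 .119 .2 169.9
```

```text
0.15 pos [ 0.2903 -0.609   0.2448] rpy [ 179.9   -0.  -154.5] open 0.0874 gf 0.0 F [ 0.7 -0.7  1.1]
shift mm [-554.   542.5   44.8] turn z 35.6 rows 18.624808689701602 4.969122983620125
```

>>> move_arm([
  [[-554, 542, 0], [0, 0, 36], 0.65],
  [[-554, 542, 0], [0, 0, 36], 0.65],
  [[-554, 542, 0], [0, 0, 36], 0.65],
  [[-554, 542, 0], [0, 0, 36], 0.65],
  [[-554, 542, 0], [0, 0, 36], 0.65],
  [[-554, 542, 0], [0, 0, 36], 0.65],
  [[-554, 542, 0], [0, 0, 36], 0.65],
  [[-554, 542, 0], [0, 0, 36], 0.65],
  [[-554, 542, 0], [0, 0, 36], 0.65],
  [[-554, 542, 0], [0, 0, 36], 0.65],
])

```text
clock: 0.98
tool_pos: [0.4306, -0.226, 0.2457]
orientation: [180.0, 0.0, 169.5]
force: [1.1, 0.1, 0.0]
opening: 0.0318
gripper_force: 0.0
```

```bash
python3 go.py .557 .119 .2 169.9
```

```text
0.98 pos [ 0.4306 -0.226   0.2457] rpy [180.    0.  169.5] open 0.0318 gf 0.0 F [1.1 0.1 0. ]
shift mm [-61.2 362.3  45.7] turn z -0.4 rows 8.878647970803293 0.05963245273916338
```

>>> move_arm([
  [[-61, 362, 45], [0, 0, 0], 0.65],
  [[-61, 362, 45], [0, 0, 0], 0.65],
  [[-61, 362, 45], [0, 0, 0], 0.65],
  [[-61, 362, 45], [0, 0, 0], 0.65],
  [[-61, 362, 45], [0, 0, 0], 0.65],
  [[-61, 362, 45], [0, 0, 0], 0.65],
  [[-61, 362, 45], [0, 0, 0], 0.65],
  [[-61, 362, 45], [0, 0, 0], 0.65],
  [[-61, 362, 45], [0, 0, 0], 0.65],
  [[-61, 362, 45], [0, 0, 0], 0.65],
])

```text
clock: 1.82
tool_pos: [0.5582, 0.1219, 0.199]
orientation: [-180.0, -0.0, 169.7]
force: [0.9, -0.2, -0.1]
opening: 0.0308
gripper_force: 0.0
```

```bash
python3 go.py .557 .119 .075 169.9
python3 - <<'E'
from h import *
s=snap('wrist','w1.png'); print(proj(s,[.557,.119,.07]),proj(s,[.556,.1015,.06]))
E
```

```text
1.82 pos [0.5582 0.1219 0.199 ] rpy [-180.    -0.   169.7] open 0.0308 gf 0.0 F [ 0.9 -0.2 -0.1]
shift mm [  0.7  -3.  124. ] turn z -0.2 rows 2.975387396362619 0.029352484236974286
[311.76019173 232.52994955] [290.31589008 231.50323164]
```

View pics/w1.png

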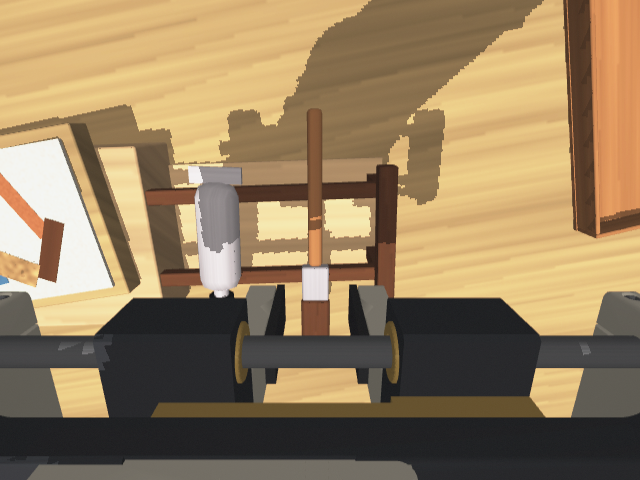

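The wrist view has the brush (column 316) midway between the pads, with the tube at column 220 and the stop at column 387 clear of both fingers. So I'll go straight down.

>>> move_arm([
  [[0, -1, 40], [0, 0, 0], 0.65],
  [[0, -1, 80], [0, 0, 0], 0.65],
  [[0, -1, 110], [0, 0, 0], 0.65],
  [[0, -1, 124], [0, 0, 0], 0.65],
  [[0, -1, 124], [0, 0, 0], 0.65],
  [[0, -1, 124], [0, 0, 0], 1],
  [[0, -1, 124], [0, 0, 0], 1],
  [[0, -1, 124], [0, 0, 0], 1],
  [[0, -1, 124], [0, 0, 0], 1],
  [[0, -1, 124], [0, 0, 0], 1],
])

```text
clock: 2.7
tool_pos: [0.5574, 0.1163, 0.0783]
orientation: [179.9, 0.1, 169.5]
force: [-1.5, 0.2, 6.8]
opening: 0.0108
gripper_force: 29.9
```

```bash
python3 go.py .488 .397 .2 -174.5
```

```text
2.7 pos [0.5574 0.1163 0.0783] rpy [1.799e+02 1.000e-01 1.695e+02] open 0.0108 gf 29.93990957736969 F [-1.5  0.2  6.8]
shift mm [ 119.4  263.4 -121.7] turn z -16.0 rows 7.523973388454761 2.2353707489041175
```

>>> move_arm([
  [[0, 0, -40], [0, 0, 0], 1],
  [[0, 0, -80], [0, 0, 0], 1],
  [[0, 0, -120], [0, 0, 0], 1],
  [[0, 0, -120], [0, 0, 0], 1],
  [[0, 0, -120], [0, 0, 0], 1],
])

```text
clock: 3.12
tool_pos: [0.5577, 0.1166, 0.2001]
orientation: [179.8, 0.3, 169.5]
force: [-1.1, -0.9, -1.7]
opening: 0.0105
gripper_force: 29.9
```

```bash
python3 go.py .488 .397 .19 -174.5;  python3 - <<'E'
from h import *
snap('side','s2.png'); s=cv2.imread('pics/s2.png')[150:400,200:450]; cv2.imwrite('pics/s2c.png',cv2.resize(s,None,fx=2.4,fy=2.4))
E
```

```text
3.12 pos [0.5577 0.1166 0.2001] rpy [179.8   0.3 169.5] open 0.0105 gf 29.929434657096863 F [-1.1 -0.9 -1.7]
shift mm [119.7 263.   10.1] turn z -16.0 rows 6.9328752981089705 2.236102849492079
```

View pics/s2c.png

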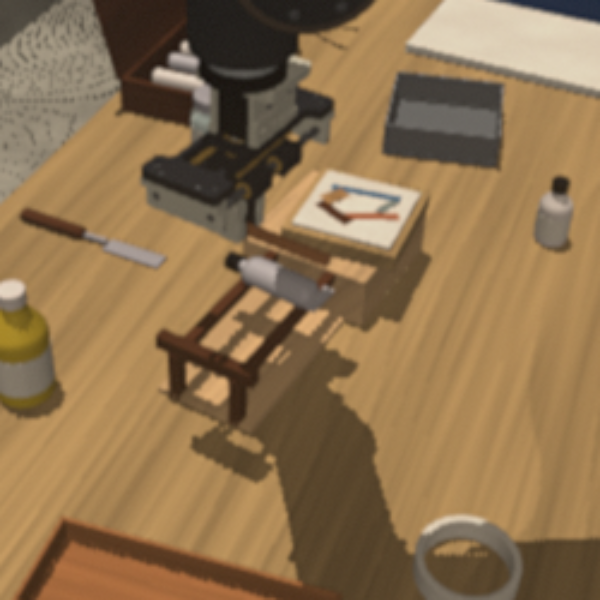

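The brush is lifted and level in the gripper at (290,245), and the tube is still in place. On to the tray.

>>> move_arm([
  [[120, 263, 10], [0, 0, -16], 1],
  [[120, 263, 10], [0, 0, -16], 1],
  [[120, 263, 10], [0, 0, -16], 1],
  [[120, 263, 10], [0, 0, -16], 1],
  [[120, 263, 10], [0, 0, -16], 1],
  [[120, 263, 10], [0, 0, -16], 1],
  [[120, 263, 10], [0, 0, -16], 1],
  [[120, 263, 10], [0, 0, -16], 1],
  [[120, 263, 10], [0, 0, -16], 1],
  [[120, 263, 10], [0, 0, -16], 1],
])

```text
clock: 4.0
tool_pos: [0.4856, 0.3959, 0.185]
orientation: [-179.9, -0.1, -174.5]
force: [-0.5, -0.6, -0.4]
opening: 0.0103
gripper_force: 29.9
```

```bash
python3 go.py .488 .397 .027 -174.5
```

```text
4.0 pos [0.4856 0.3959 0.185 ] rpy [-1.799e+02 -1.000e-01 -1.745e+02] open 0.0103 gf 29.929485619068146 F [-0.5 -0.6 -0.4]
shift mm [ -2.5   0.9 158. ] turn z 0.0 rows 3.788740558176232 0.004077223724863188
```

>>> move_arm([
  [[-2, 1, 40], [0, 0, 0], 1],
  [[-2, 1, 80], [0, 0, 0], 1],
  [[-2, 1, 115], [0, 0, 0], 1],
  [[-2, 1, 140], [0, 0, 0], 1],
  [[-2, 1, 153], [0, 0, 0], 1],
  [[-2, 1, 156], [0, 0, 0], 1],
  [[-2, 1, 156], [0, 0, 0], 1],
  [[-2, 1, 156], [0, 0, 0], 0.68],
  [[-2, 1, 156], [0, 0, 0], 0.68],
  [[-2, 1, 156], [0, 0, 0], 0.68],
])

```text
clock: 4.83
tool_pos: [0.489, 0.3981, 0.0323]
orientation: [179.9, 0.1, -174.5]
force: [-0.4, 1.0, 0.2]
opening: 0.0244
gripper_force: 0.0
```

>>> move_arm([
  [[0, 0, -30], [0, 0, 0], 0.68],
  [[0, 0, -70], [0, 0, 0], 0.68],
  [[0, 0, -110], [0, 0, 0], 0.5],
  [[0, 0, -150], [0, 0, 0], 0.36],
  [[0, 0, -170], [0, 0, 0], 0.36],
  [[0, 0, -170], [0, 0, 0], 0.36],
])

```text
clock: 5.33
tool_pos: [0.4904, 0.3997, 0.2086]
orientation: [179.5, 0.5, -174.5]
force: [-0.2, 0.1, 0.1]
opening: 0.049
gripper_force: 0.0
```

```bash
python3 go.py .544 .045 .2 169
python3 - <<'E'
from h import *
s=snap('side','s3.png');a=s['color'][330:460,180:380]; cv2.imwrite('pics/s3c.png',cv2.resize(a,None,fx=3,fy=3))
E
```

```text
5.33 pos [0.4904 0.3997 0.2086] rpy [ 179.5    0.5 -174.5] open 0.049 gf 0.0 F [-0.2  0.1  0.1]
shift mm [ -19.1 -358.2    8.6] turn z 16.5 rows 8.604894454569868 2.3089671336215525
```

View pics/s3c.png

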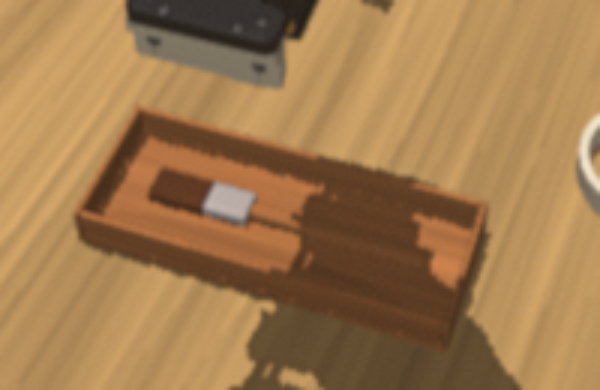

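The brush lies flat in the middle of the tray, with its ferrule at crop (228,202). Next, the tube.

>>> move_arm([
  [[-19, -358, 8], [0, 0, 16.5], 0.36],
  [[-19, -358, 8], [0, 0, 16.5], 0.36],
  [[-19, -358, 8], [0, 0, 16.5], 0.36],
  [[-19, -358, 8], [0, 0, 16.5], 0.36],
  [[-19, -358, 8], [0, 0, 16.5], 0.36],
  [[-19, -358, 8], [0, 0, 16.5], 0.36],
  [[-19, -358, 8], [0, 0, 16.5], 0.36],
  [[-19, -358, 8], [0, 0, 16.5], 0.36],
  [[-19, -358, 8], [0, 0, 16.5], 0.36],
  [[-19, -358, 8], [0, 0, 16.5], 0.36],
])

```text
clock: 6.22
tool_pos: [0.5408, 0.0388, 0.1921]
orientation: [-180.0, -0.1, 168.8]
force: [-0.8, 0.1, 0.4]
opening: 0.0564
gripper_force: 0.0
```

```bash
python3 go.py .544 .0465 .077 169
python3 - <<'E'
from h import *
s=snap('wrist');
g=cv2.cvtColor(s['color'],cv2.COLOR_BGR2HSV); m=((g[...,1]<50)&(g[...,2]>90)).astype(np.uint8); m[285:]=0
n,l,st,ce=cv2.connectedComponentsWithStats(m)
for i in range(1,n):
  if st[i,4]>300: print(st[i],ce[i], plane(s,*ce[i],.073))
print(proj(s,[.544,.0465,.08]))
E
```

```text
6.22 pos [0.5408 0.0388 0.1921] rpy [-1.800e+02 -1.000e-01  1.688e+02] open 0.0564 gf 0.0 F [-0.8  0.1  0.4]
shift mm [ -1.6   8.1 115.1] turn z -0.2 rows 2.767168944281008 0.03273171498868005
[   21   145   199   140 15677] [124.08362569 215.53122409] [ 0.49682272 -0.09642731  0.073     ]
[ 304  170   54  115 4935] [329.34164134 225.60506586] [0.53380792 0.050586   0.073     ]
[326.74340485 242.33754667]
```

>>> move_arm([
  [[-2, 9, 40], [0, 0, 0], 0.36],
  [[-2, 9, 75], [0, 0, 0], 0.36],
  [[-2, 9, 105], [0, 0, 0], 0.36],
  [[-2, 9, 115], [0, 0, 0], 0.36],
  [[-2, 9, 116], [0, 0, 0], 0.36],
  [[-2, 9, 116], [0, 0, 0], 1],
  [[-2, 9, 116], [0, 0, 0], 1],
  [[-2, 9, 116], [0, 0, 0], 1],
  [[-2, 9, 116], [0, 0, 0], 1],
  [[-2, 9, 116], [0, 0, 0], 1],
])

```text
clock: 7.1
tool_pos: [0.5459, 0.0517, 0.0782]
orientation: [179.9, 0.1, 169.0]
force: [-2.3, 0.1, 7.0]
opening: 0.0318
gripper_force: 30.0
```

>>> move_arm([
  [[0, 0, -30], [0, 0, 0], 1],
  [[0, 0, -70], [0, 0, 0], 1],
  [[0, 0, -110], [0, 0, 0], 1],
  [[0, 0, -110], [0, 0, 0], 1],
  [[0, 0, -110], [0, 0, 0], 1],
])

```text
clock: 7.52
tool_pos: [0.5466, 0.0521, 0.19]
orientation: [179.8, 0.3, 169.0]
force: [-0.8, 0.0, -0.8]
opening: 0.0318
gripper_force: 30.0
```

```bash
python3 go.py .488 -.417 .185 -170
```

```text
7.52 pos [0.5466 0.0521 0.19  ] rpy [179.8   0.3 169. ] open 0.0318 gf 29.996528327465057 F [-0.8  0.  -0.8]
shift mm [ -32.2 -471.6    5. ] turn z -21.0 rows 11.336881681872695 2.9353790805755935
```

>>> move_arm([
  [[-32, -472, 5], [0, 0, -21], 1],
  [[-32, -472, 5], [0, 0, -21], 1],
  [[-32, -472, 5], [0, 0, -21], 1],
  [[-32, -472, 5], [0, 0, -21], 1],
  [[-32, -472, 5], [0, 0, -21], 1],
  [[-32, -472, 5], [0, 0, -21], 1],
  [[-32, -472, 5], [0, 0, -21], 1],
  [[-32, -472, 5], [0, 0, -21], 1],
  [[-32, -472, 5], [0, 0, -21], 1],
  [[-32, -472, 5], [0, 0, -21], 1],
])

```text
clock: 8.35
tool_pos: [0.4933, -0.3541, 0.1812]
orientation: [179.9, -0.1, -170.0]
force: [1.1, 0.4, -0.8]
opening: 0.0319
gripper_force: 30.0
```

```bash
python3 go.py .488 -.417 .115 -170
```

```text
8.35 pos [ 0.4933 -0.3541  0.1812] rpy [ 1.799e+02 -1.000e-01 -1.700e+02] open 0.0319 gf 29.997953474521637 F [ 1.1  0.4 -0.8]
shift mm [ 16.1 -61.   66.2] turn z -0.0 rows 2.193610190100208 0.004018207678689313
```

>>> move_arm([
  [[20, -52, 60], [0, 0, 0], 1],
  [[20, -52, 60], [0, 0, 0], 1],
  [[20, -52, 60], [0, 0, 0], 1],
  [[20, -52, 60], [0, 0, 0], 1],
  [[20, -52, 60], [0, 0, 0], 1],
])

```text
clock: 8.77
tool_pos: [0.4835, -0.4071, 0.1216]
orientation: [180.0, -0.1, -170.1]
force: [0.5, -0.4, -0.7]
opening: 0.0315
gripper_force: 30.0
```

```bash
python3 go.py .483 -.418 .036 -170
```

```text
8.77 pos [ 0.4835 -0.4071  0.1216] rpy [ 1.800e+02 -1.000e-01 -1.701e+02] open 0.0315 gf 29.996605217456818 F [ 0.5 -0.4 -0.7]
shift mm [  2.4 -10.6  85.6] turn z -0.1 rows 2.0687073519907258 0.007626167975784238
```

>>> move_arm([
  [[2, -10, 20], [0, 0, 0], 1],
  [[2, -10, 50], [0, 0, 0], 1],
  [[2, -10, 75], [0, 0, 0], 1],
  [[2, -10, 85], [0, 0, 0], 1],
  [[2, -10, 85], [0, 0, 0], 1],
  [[2, -10, 85], [0, 0, 0], 0.4],
  [[2, -10, 85], [0, 0, 0], 0.4],
  [[2, -10, 85], [0, 0, 0], 0.4],
  [[2, -10, 85], [0, 0, 0], 0.4],
])

```text
clock: 9.52
tool_pos: [0.4848, -0.4177, 0.0391]
orientation: [-179.9, 0.1, -170.0]
force: [0.2, 1.0, 0.1]
opening: 0.0508
gripper_force: 0.0
```

>>> move_arm([
  [[0, 0, -30], [0, 0, 0], 0.4],
  [[0, 0, -70], [0, 0, 0], 0.4],
  [[0, 0, -110], [0, 0, 0], 0],
  [[0, 0, -130], [0, 0, 0], 0],
  [[0, 0, -130], [0, 0, 0], 0],
  [[0, 0, -130], [0, 0, 0], 0],
])

```text
clock: 10.02
tool_pos: [0.4846, -0.4178, 0.1702]
orientation: [-179.8, 0.2, -170.0]
force: [0.1, -0.0, -1.5]
opening: 0.0736
gripper_force: 0.0
```

```bash
python3 go.py .42 -.2 .17 171.9
python3 - <<'E'
from h import *
s=snap('top','t4.png');a=s['color'][170:320,230:610]; cv2.imwrite('pics/t4c.png',cv2.resize(a,None,fx=2.1,fy=2.1))
E
```

```text
10.02 pos [ 0.4846 -0.4178  0.1702] rpy [-179.8    0.2 -170. ] open 0.0736 gf 0.0 F [ 0.1 -0.  -1.5]
shift mm [2.590e+01 2.257e+02 2.000e-01] turn z 18.1 rows 5.448194029650437 2.5252786295859373
```

View pics/t4c.png

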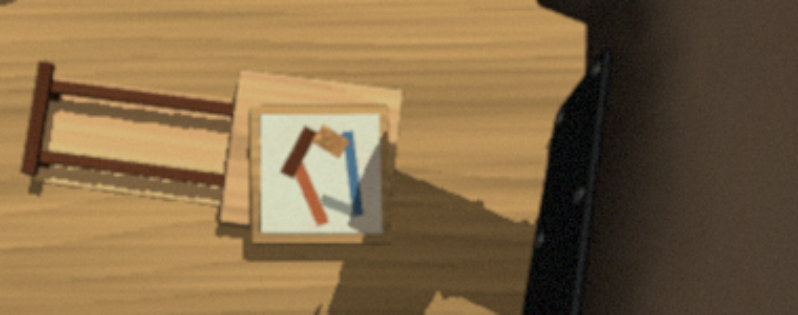

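Brush and tube are off the rack, the rack is clear and the panel hasn't moved. Only the arm hides the tub, so I'll check it later. Next I move beside the panel's near (-x) side with the gripper open.

```bash
python3 go.py .407 -.082 .17 171.9
```

```text
10.07 pos [ 0.4838 -0.4173  0.1684] rpy [-1.8e+02  1.0e-01 -1.7e+02] open 0.078 gf 0.0 F [-0.4  0.1 -1.6]
shift mm [ 17.6 343.5  -1.6] turn z 18.1 rows 8.248936325397608 2.5229266122625678
```

>>> move_arm([
  [[18, 343, 0], [0, 0, 18], 0],
  [[18, 343, 0], [0, 0, 18], 0],
  [[18, 343, 0], [0, 0, 18], 0],
  [[18, 343, 0], [0, 0, 18], 0],
  [[18, 343, 0], [0, 0, 18], 0],
  [[18, 343, 0], [0, 0, 18], 0],
  [[18, 343, 0], [0, 0, 18], 0],
  [[18, 343, 0], [0, 0, 18], 0],
  [[18, 343, 0], [0, 0, 18], 0],
  [[18, 343, 0], [0, 0, 18], 0],
])

```text
clock: 10.9
tool_pos: [0.4053, -0.0804, 0.1668]
orientation: [180.0, -0.0, 172.2]
force: [0.5, -0.0, -0.0]
opening: 0.0877
gripper_force: 0.0
```

>>> move_arm([
  [[0, 0, 0], [0, 0, 0], 0],
  [[0, 0, 0], [0, 0, 0], 0],
])

```text
clock: 11.07
tool_pos: [0.4064, -0.083, 0.1669]
orientation: [-180.0, -0.1, 172.0]
force: [-1.1, 0.2, 0.6]
opening: 0.0875
gripper_force: 0.0
```

```bash
python3 go.py .407 -.082 .086 171.9;python3 - <<'E'
from h import *
s=snap('side');a=cv2.cvtColor(s['color'],cv2.COLOR_BGR2HSV)[170:225,340:430]
m=(a[...,2]>120)&(a[...,1]<50);ys,xs=np.nonzero(m);print(m.sum()); 
cv2.imwrite('pics/s5.png',cv2.resize(s['color'][160:360,240:500],None,fx=3,fy=3))
E
```

```text
11.07 pos [ 0.4064 -0.083   0.1669] rpy [-1.80e+02 -1.00e-01  1.72e+02] open 0.0875 gf 0.0 F [-1.1  0.2  0.6]
shift mm [-0.5  1.1 80.9] turn z 0.1 rows 1.9393739499274316 0.0135469581894114
220
```

View pics/s5.png

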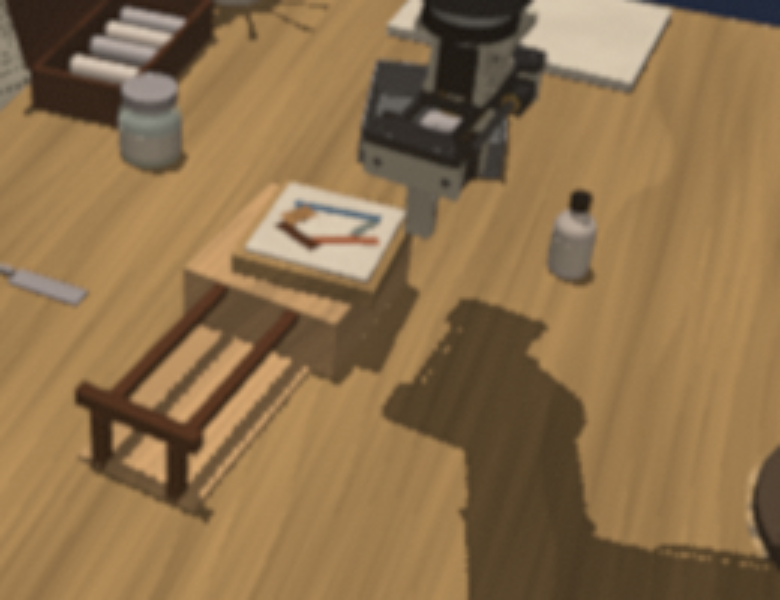

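The fingers stand free of the panel's near side, with the finger at crop (422,215). Going down.

>>> move_arm([
  [[0, 1, 35], [0, 0, 0], 0],
  [[0, 1, 65], [0, 0, 0], 0],
  [[0, 1, 80], [0, 0, 0], 0],
  [[0, 1, 80], [0, 0, 0], 0],
  [[0, 1, 80], [0, 0, 0], 0],
])

```text
clock: 11.53
tool_pos: [0.4062, -0.0828, 0.0867]
orientation: [-179.9, -0.2, 171.9]
force: [0.1, -0.2, 0.9]
opening: 0.0874
gripper_force: 0.0
```

```bash
python3 go.py .454 -.088 .086 171.9
```

```text
11.53 pos [ 0.4062 -0.0828  0.0867] rpy [-179.9   -0.2  171.9] open 0.0874 gf 0.0 F [ 0.1 -0.2  0.9]
shift mm [-48.    1.6   0.7] turn z -0.0 rows 1.1521373786815832 0.002012671151755116
```

>>> move_arm([
  [[-8, 0, 0], [0, 0, 0], 0],
  [[-14, 0, 0], [0, 0, 0], 0],
  [[-18, 0, 0], [0, 0, 0], 0],
  [[-22, 0, 0], [0, 0, 0], 0],
  [[-26, 0, 0], [0, 0, 0], 0],
  [[-30, 0, 0], [0, 0, 0], 0],
  [[-34, 0, 0], [0, 0, 0], 0],
  [[-38, 0, 0], [0, 0, 0], 0],
  [[-41, 0, 0], [0, 0, 0], 0],
  [[-42, 0, 0], [0, 0, 0], 0],
])

```text
clock: 12.37
tool_pos: [0.4487, -0.0876, 0.0873]
orientation: [-180.0, -0.0, 172.0]
force: [-1.2, 0.8, 1.1]
opening: 0.0879
gripper_force: 1.0
```

```bash
cat > pan.py <<'E'
from h import *
def paint(n='top'):
    s=snap(n); h=cv2.cvtColor(s['color'],cv2.COLOR_BGR2HSV)
    m=((h[...,1]<50)&(h[...,2]>130)).astype(np.uint8)
    w=np.zeros_like(m)
    if n=='top': w[170:310,230:430]=1
    else: w[200:330,250:400]=1
    m*=w; k,l,st,ce=cv2.connectedComponentsWithStats(m); i=1+np.argmax(st[1:,4])
    cs,_=cv2.findContours((l==i).astype(np.uint8),cv2.RETR_EXTERNAL,cv2.CHAIN_APPROX_NONE)
    c=cv2.convexHull(max(cs,key=cv2.contourArea)).reshape(-1,2)
    W=np.array([plane(s,u,v,.0845)[:2] for u,v in c.astype(float)])
    (cx,cy),sz,a=cv2.minAreaRect((W*1e4).astype(np.float32)); p=np.array([cx,cy])/1e4
    a=(a+45)%90-45
    o=np.array([.542,.0025]);t=np.radians(-8.1);x=np.array([np.cos(t),np.sin(t)]);y=np.array([-x[1],x[0]])
    print(n,'paint',p,'size',np.array(sz)/1e4,'ang',a,'rel',a+8.1,'stand',(p-o)@x,(p-o)@y)
if __name__=='__main__': paint('top');paint('side')
E
python3 go.py .454 -.088 .086 171.9; python3 pan.py
```

```text
12.37 pos [ 0.4487 -0.0876  0.0873] rpy [-180.   -0.  172.] open 0.0879 gf 0.9771090466529131 F [-1.2  0.8  1.1]
shift mm [-5.3  0.3  1.3] turn z 0.1 rows 0.13063919888105857 0.01205476997202259
top paint [ 0.5548603  -0.09217125] size [0.07804361 0.04953175] ang -8.17376708984375 rel -0.07376708984375036 stand 0.026071300050496203 -0.09191474712428489
side paint [ 0.52103545 -0.10182668] size [0.10487705 0.10789628] ang -8.579017639160156 rel -0.4790176391601566 stand -0.006055642866917045 -0.10623981688783847
```

The panel is now square, 5-6 mm short of centred. I'll push the rest.

>>> move_arm([
  [[-2, 0, 0], [0, 0, 0], 0],
  [[-4, 0, 0], [0, 0, 0], 0],
  [[-6, 0, 0], [0, 0, 0], 0],
  [[-6, 0, 0], [0, 0, 0], 0],
  [[10, 0, 0], [0, 0, 0], 0],
  [[30, 0, 0], [0, 0, 0], 0],
  [[30, 0, -20], [0, 0, 0], 0],
  [[30, 0, -55], [0, 0, 0], 0],
  [[30, 0, -85], [0, 0, 0], 0],
  [[30, 0, -85], [0, 0, 0], 0],
])

```text
clock: 13.3
tool_pos: [0.4221, -0.0831, 0.1781]
orientation: [179.9, 0.6, 172.1]
force: [1.3, -0.4, 0.2]
opening: 0.0873
gripper_force: 0.0
```

```bash
python3 pan.py; python3 go.py .509 -.2 .17 -98.1
```

```text
top paint [ 0.53566328 -0.10582383] size [0.11074056 0.09574785] ang -8.189231872558594 rel -0.0892318725585941 stand 0.008989459356211295 -0.1081360040164892
side paint [ 0.52757964 -0.10326292] size [0.10624088 0.10764807] ang -7.874061584472656 rel 0.2259384155273434 stand 0.000625626154649013 -0.10673963467385607
13.4 pos [ 0.4196 -0.0831  0.1738] rpy [179.9   0.2 172. ] open 0.0879 gf 0.0 F [-0.5  0.3 -0.2]
shift mm [-104.8 -103.3    3.8] turn z -89.9 rows 3.5302349703517852 12.557435896411379
```

>>> move_arm([
  [[-110, -109, 0], [0, 0, -90], 0],
  [[-110, -109, 0], [0, 0, -90], 0],
  [[-110, -109, 0], [0, 0, -90], 0],
  [[-110, -109, 0], [0, 0, -90], 0],
  [[-110, -109, 0], [0, 0, -90], 0],
  [[-110, -109, 0], [0, 0, -90], 0],
  [[-110, -109, 0], [0, 0, -90], 0],
  [[-110, -109, 0], [0, 0, -90], 0],
  [[-110, -109, 0], [0, 0, -90], 0],
  [[-110, -109, 0], [0, 0, -90], 0],
])

```text
clock: 14.23
tool_pos: [0.5117, -0.2067, 0.1708]
orientation: [179.9, -0.0, -119.2]
force: [-0.6, -0.2, -0.2]
opening: 0.0875
gripper_force: 0.0
```

```bash
python3 go.py .513 -.206 .17 -98.1
```

```text
14.23 pos [ 0.5117 -0.2067  0.1708] rpy [ 179.9   -0.  -119.2] open 0.0875 gf 0.0 F [-0.6 -0.2 -0.2]
shift mm [-1.2 -0.7  0.8] turn z -21.1 rows 0.039366031624085515 2.946337526533289
```

>>> move_arm([
  [[-1, 0, 0], [0, 0, -18.4], 0],
  [[-1, 0, 0], [0, 0, -18.4], 0],
  [[-1, 0, 0], [0, 0, -18.4], 0],
  [[-1, 0, 0], [0, 0, -18.4], 0],
  [[-1, 0, 0], [0, 0, -18.4], 0],
])

```text
clock: 14.65
tool_pos: [0.5124, -0.2057, 0.1713]
orientation: [179.9, -0.0, -101.3]
force: [0.3, 1.0, 0.5]
opening: 0.0878
gripper_force: 0.0
```

```bash
python3 go.py .513 -.206 .086 -98.1; python3 pan.py
```

```text
14.65 pos [ 0.5124 -0.2057  0.1713] rpy [ 179.9   -0.  -101.3] open 0.0878 gf 0.0 F [0.3 1.  0.5]
shift mm [ 0.1 -0.7 85.3] turn z -3.2 rows 2.0449721736206348 0.4445313435569065
top paint [ 0.5024915  -0.14477771] size [0.02441587 0.06768233] ang -10.460861206054688 rel -2.360861206054688 stand -0.018362735043172682 -0.1513752128872562
side paint [ 0.52783838 -0.10362056] size [0.10755358 0.10702133] ang -7.883148193359375 rel 0.21685180664062464 stand 0.0009321772501356754 -0.10705725150261133
```

>>> move_arm([
  [[0, 0, 30], [0, 0, -3.2], 0],
  [[0, 0, 60], [0, 0, -3.2], 0],
  [[0, 0, 82], [0, 0, -3.2], 0],
  [[0, 0, 85], [0, 0, -3.2], 0],
  [[0, 0, 85], [0, 0, -3.2], 0],
])

```text
clock: 15.17
tool_pos: [0.5118, -0.2058, 0.0861]
orientation: [179.8, -0.0, -98.0]
force: [0.5, -0.0, 1.1]
opening: 0.0875
gripper_force: 0.0
```

```bash
python3 go.py .5453 .0263 .085 -98.1
```

```text
15.17 pos [ 0.5118 -0.2058  0.0861] rpy [179.8  -0.  -98. ] open 0.0875 gf 0.0 F [ 0.5 -0.   1.1]
shift mm [-234.5   -0.9    1.1] turn z 0.1 rows 5.622918506189385 0.01462770525308903
```

>>> move_arm([
  [[-10, 0, 0], [0, 0, 0], 0],
  [[-20, 0, 0], [0, 0, 0], 0],
  [[-28, 0, 0], [0, 0, 0], 0],
  [[-36, 0, 0], [0, 0, 0], 0],
  [[-46, 0, 0], [0, 0, 0], 0],
  [[-56, 0, 0], [0, 0, 0], 0],
  [[-66, 0, 0], [0, 0, 0], 0],
  [[-76, 0, 0], [0, 0, 0], 0],
  [[-83, 0, 0], [0, 0, 0], 0],
  [[-86, 0, 0], [0, 0, 0], 0],
])

```text
clock: 16.0
tool_pos: [0.5248, -0.1194, 0.0873]
orientation: [180.0, 0.0, -97.9]
force: [0.9, -3.7, 2.1]
opening: 0.0878
gripper_force: 1.3
```

```bash
python3 go.py .5453 .0263 .085 -98.1; python3 pan.py
```

```text
16.0 pos [ 0.5248 -0.1194  0.0873] rpy [180.    0.  -97.9] open 0.0878 gf 1.273501105606556 F [ 0.9 -3.7  2.1]
shift mm [-147.1   -0.4    2.3] turn z 0.2 rows 3.5289445202064655 0.03217912234303008
top paint [ 0.49352134 -0.01361814] size [0.03529402 0.01772254] ang -0.7630462646484375 rel 7.336953735351562 stand -0.04572395621972526 -0.022788045805541543
side paint [ 0.53780439 -0.03457419] size [0.09149454 0.10234813] ang -8.370231628417969 rel -0.2702316284179691 stand 0.0010700501225265205 -0.03729548942000541
```

>>> move_arm([
  [[-8, 0, 1], [0, 0, 0], 0],
  [[-18, 0, 1], [0, 0, 0], 0],
  [[-28, 0, 1], [0, 0, 0], 0],
  [[-38, 0, 1], [0, 0, 0], 0],
  [[-48, 0, 1], [0, 0, 0], 0],
  [[-58, 0, 1], [0, 0, 0], 0],
  [[-68, 0, 1], [0, 0, 0], 0],
  [[-78, 0, 1], [0, 0, 0], 0],
  [[-86, 0, 1], [0, 0, 0], 0],
  [[-90, 0, 1], [0, 0, 0], 0],
])

```text
clock: 16.93
tool_pos: [0.5372, -0.0301, 0.0862]
orientation: [180.0, 0.0, -97.9]
force: [0.7, -1.2, -0.5]
opening: 0.0875
gripper_force: 0.4
```

```bash
python3 go.py .5453 .0263 .085 -98.1; python3 pan.py
```

```text
16.93 pos [ 0.5372 -0.0301  0.0862] rpy [180.    0.  -97.9] open 0.0875 gf 0.398330103198532 F [ 0.7 -1.2 -0.5]
shift mm [-57.   -0.3   1.2] turn z 0.2 rows 1.3668611580023924 0.03093095439432505
top paint [0.50307783 0.03188141] size [0.0286942  0.02203698] ang -6.491737365722656 rel 1.6082626342773434 stand -0.04267374377936088 0.023604108285052675
side paint [0.54771152 0.0564274 ] size [0.09193708 0.10754226] ang -8.102729797363281 rel -0.0027297973632816053 stand -0.001943893584704817 0.054194161182521024
```

>>> move_arm([
  [[-8, 0, 0], [0, 0, 0], 0],
  [[-16, 0, 0], [0, 0, 0], 0],
  [[-24, 0, 0], [0, 0, 0], 0],
  [[-32, 0, 0], [0, 0, 0], 0],
  [[-40, 0, 0], [0, 0, 0], 0],
  [[-46, 0, 0], [0, 0, 0], 0],
  [[-50, 0, 0], [0, 0, 0], 0],
  [[-53, 0, 0], [0, 0, 0], 0],
  [[-55, 0, 0], [0, 0, 0], 0],
  [[-56, 0, 0], [0, 0, 0], 0],
])

```text
clock: 17.87
tool_pos: [0.5447, 0.0242, 0.0863]
orientation: [180.0, -0.0, -97.9]
force: [0.2, -1.1, -0.5]
opening: 0.0875
gripper_force: 0.6
```

```bash
python3 go.py .5453 .0263 .085 -98.1; python3 pan.py
```

```text
17.87 pos [0.5447 0.0242 0.0863] rpy [180.   -0.  -97.9] open 0.0875 gf 0.5578967370092869 F [ 0.2 -1.1 -0.5]
shift mm [-2.1 -0.3  1.3] turn z 0.2 rows 0.06030047453283146 0.025237186498557742
top paint [0.51229258 0.12910193] size [0.0337295  0.01589706] ang -0.7858657836914062 rel 7.314134216308593 stand -0.04724941818706156 0.12115309219649623
side paint [0.55526528 0.11149561] size [0.08893152 0.10794619] ang -8.190948486328125 rel -0.09094848632812536 stand -0.0022246708889258476 0.10977732274652391
```

>>> move_arm([
  [[-1, 0, 0], [0, 0, 0], 0],
  [[-2, 0, 0], [0, 0, 0], 0],
  [[-3, 0, 0], [0, 0, 0], 0],
  [[-4, 0, 0], [0, 0, 0], 0],
  [[-5, 0, 0], [0, 0, 0], 0],
  [[-5, 0, 0], [0, 0, 0], 0],
])

```text
clock: 18.47
tool_pos: [0.5451, 0.0282, 0.0864]
orientation: [180.0, -0.1, -98.0]
force: [-1.0, -5.5, 2.5]
opening: 0.0875
gripper_force: 2.8
```

>>> move_arm([
  [[-1, 0, 0], [0, 0, 0], 0],
  [[-2, 0, 0], [0, 0, 0], 0],
  [[-3, 0, 0], [0, 0, 0], 0],
  [[-3, 0, 0], [0, 0, 0], 0],
])

```text
clock: 18.8
tool_pos: [0.5447, 0.0287, 0.0865]
orientation: [179.9, -0.3, -98.0]
force: [0.4, -17.9, 4.6]
opening: 0.0877
gripper_force: 9.1
```

The panel is against the stop: force 18 N with no further travel. Backing off and up, then clear of the view.

>>> move_arm([
  [[5, 0, 0], [0, 0, 0], 0],
  [[20, 0, 0], [0, 0, 0], 0],
  [[35, 0, 0], [0, 0, 0], 0],
  [[40, 0, -30], [0, 0, 0], 0],
  [[60, 0, -70], [0, 0, 0], 0],
  [[100, 0, -110], [0, 0, 0], 0],
  [[140, 0, -130], [0, 0, 0], 0],
  [[180, 0, -150], [0, 0, 0], 0],
  [[220, 0, -150], [0, 0, 0], 0],
  [[250, 0, -150], [0, 0, 0], 0],
])

```text
clock: 19.63
tool_pos: [0.5132, -0.2092, 0.2384]
orientation: [-179.7, 0.0, -97.8]
force: [1.1, 0.0, -0.2]
opening: 0.088
gripper_force: 0.0
```

```bash
python3 go.py .35 -.25 .25 -98.1; python3 pan.py
python3 - <<'E'
from h import *
s=snap('top');t=snap('side')
cv2.imwrite('pics/f.png',np.hstack([cv2.resize(s['color'],(400,300)),cv2.resize(t['color'],(400,300))]))
E
```

```text
19.63 pos [ 0.5132 -0.2092  0.2384] rpy [-179.7    0.   -97.8] open 0.088 gf 0.0 F [ 1.1  0.  -0.2]
shift mm [ 62.7 156.1 -11.6] turn z 0.3 rows 4.044224219653231 0.03684839065338066
top paint [0.55725117 0.11298499] size [0.09239245 0.11134598] ang -8.130615234375 rel -0.030615234375000355 stand -0.00046844958248962697 0.11153165822619349
side paint [0.55459971 0.10665717] size [0.10708289 0.1080531 ] ang -8.220413208007812 rel -0.12041320800781286 stand -0.002201864896694279 0.10489337223552554
```

View pics/f.png

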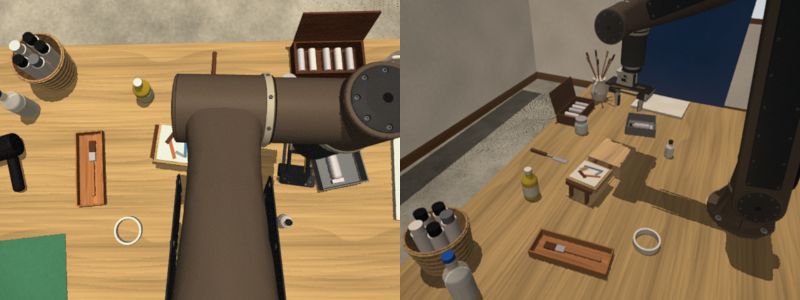

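The brush is in the tray, the tube is in the tub, and the panel is square against the stop (about 2 mm off centre, under 0.2°). The arm is clear, so I'm handing in.

```bash
python3 -c "
from plant import ctrl; print(ctrl.close_job())"
```

```text
the job is handed in; nothing more can be done
None
```

I handed in the job at about 20 s of the 72 s allowed, with no verdict returned: the brush lies in the tray, the tube is in the tub, and the panel rests against the end stop, about 2 mm off centre and within 0.2° of square.

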